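# Measure the filler spacers for the fridge gap

### The arm

A 6-joint arm with a two-finger parallel gripper is mounted at the origin on the work surface. World frame = base frame: x ahead of the robot, y to its left, z up, the work surface at z = 0. Lengths are in m, angles in rad, forces in N, time in s.
With the tool pointing down it reaches from about 0.3 to 0.775 m from the base axis. Payload 14.6 kg.
Tool frame: the origin (TCP) lies on the centre line of the jaws, within the pads' length; the fingertips stand 19 mm ahead of it and the grasp point (between the pads) is the TCP; z points along the fingers, y is the line along which they close (so a half turn about z gives the same grasp; the last joint's range is limited). The gripper opens to 94 mm and grips with 3 to 60 N. Pads are 16 mm wide; open, the fingers measure 119 mm over their backs; the gripper's body (75 mm by 177 mm) begins 78 mm behind the grasp point.
Start: joints at [-1.225, 0.3, 1.521, -0, 1.321, -0.067], TCP at [0.221, -0.504, 0.224] pointing down, gripper open.
Joint ranges: [-3.03, 3.03], [-0.79, 2.21], [0.23, 2.52], [-1.04, 4.18], [0, 3.07], [-2.55, 2.55]. Speed limits (rad/s): [2.22, 2.22, 2.57, 3.14, 3.14, 3.14].

### API

Orientations are given as [roll, pitch, yaw] about the fixed x, y, z axes, in that order (R = Rz(yaw) Ry(pitch) Rx(roll)).
In Python, from station import get_obs, camera, workorder gives the robot as it stands.
- The arm moves only by the tool play_rows, never from a script. Its argument "motion" is a list that holds one entry, the list of rows, each a list of 7 numbers: the shift along the tool's x, y, z as a fraction of full scale, then the turn, a rotation vector about the tool's x, y, z as a fraction of full scale, then the opening, from -1 (shut) to 1 (fully open). In form: [[[x, y, z, ax, ay, az, grip], ...]]. A call has 1 to 10 rows; each row is the pose to reach, as a shift and turn from the pose commanded when the call began, along the tool's axes at that moment, turning the shorter way round; what a row does not reach only later rows make up. Full scale, the value 1, is 0.25 m for a shift and 2 pi rad for a turn. A row lasts 1/10 s, in which the tool goes at most 50 mm and 8.59 degrees, less where a joint would pass 70% of its speed; a pose out of reach is approached as far as the arm can. A call with a number of a shift or a turn outside -1 to 1 is refused whole. A call with a gripper value outside its range is refused whole. The fingers move at their own pace and stop on an object; "grip_force" is the grip in N (left out, the last holds). Time passes only in rows, so rows that repeat a pose let the fingers close. It gives the time, the measured TCP pose, the force, the opening and the grip force at its end, in the units of the state.
- get_obs(): the state, without advancing time (a new reading comes with each control period).
- camera(name): name is "scene" or "top"; returns a dict with "frame" (384x512x3 uint8, red, green, blue), "z_map" (384x512 float32, m along the optical axis (not along the pixel's ray), 0 where there is no reading), "camera_matrix" (3x3 intrinsics, pixels), "T" (4x4, takes a point from camera to world coordinates). Camera axes: x right, y up, looking along -z (the intrinsics and any distortion apply to the point x, -y, -z); pixel columns grow to the right and rows downward; lengths in m; the calibration is good to about 2 mm. A picture is of the moment at which its call begins.
- workorder.hand_in(): hands the job in; it is judged then, once.
The state is a dict: "time_s": time; "qpos": joint angles; "joint_vel": joint speeds; "tau": joint torques, N m; "ee_pos": TCP position; "eef_rot": TCP orientation; "force": force on the tool from outside, world axes, zero at the start; "moment": the same for the moment, N m; "grip_width": finger opening in m; "grip_force": force on a finger pad.
Only numpy, scipy, OpenCV 4.12 (cv2) and the standard library are available. Lean on these libraries where they do the work, as an engineer would, in place of code of your own. Each camera call takes 0.05 s, during which the arm holds its last target. There are 200 camera calls.

### The job

Two or three white plastic spacer blocks for the gap beside the fridge have come in the carton: fold both carton flaps up and back past upright, stand all the blocks side by side on the bench caliper's bed in one row, thickness against thickness, and slide the jaw shut until it firmly pinches the whole row against the anvil, holding the pressure for a moment. Then draw the jaw back, move every block into the wooden tray, standing on its base, and slide the empty caliper fully shut. Leave the other things on the worktop where they are.

Things in the scene. Friction and masses are not known exactly. Their poses are not given: they have to be found in the camera images.
- carton: fixed open-topped cardboard carton, outside 192 (its x) x 212 (its y) x 82 mm high, walls and floor 6 mm; origin under its centre, z up. The blocks stand inside. Two flaps are hinged on its +y and -y rims
- flap_a (a joint): hinge of the flap on the carton's +y rim: 0 = closed (level), 1.57 = upright, up to 2.2 = folded back outward, rad; it stays where it is left
- flap_b (a joint): the same for the flap on the carton's -y rim
- flap_a_tab (a point): middle of the cardboard pull tab on flap_a's free edge: tab 36 wide (along the carton's x) x 42 long x 5 mm thick, beyond the 50 mm deep flap; this point is 76 mm from the hinge line and 16 mm inside the tab's tip
- flap_b_tab (a point): the same on flap_b (the two tabs lie side by side, 90 mm apart along the carton's x)
- flap_a_hinge (a point): point on flap_a's hinge line, level with its tab (hinge axis = carton's x)
- flap_b_hinge (a point): point on flap_b's hinge line, level with its tab
- caliper: fixed steel bench caliper; origin under the middle of its measuring bed. Bed 130 mm wide (its y), top 8 mm above the worktop, measuring length along x; fixed anvil face at x = +90 mm; a beam 22 mm high runs along y = +67..81 mm
- anvil (a point): fixed jaw, 90 mm wide, 22 mm thick, 24 mm high above the bed; this point is on the bed at the middle of its measuring face (which looks to the caliper's -x)
- jaw_face (a point): measuring face plate of the sliding jaw, 90 mm wide, 24 mm high above the bed; this point is on the bed at the middle of its face (which looks to the caliper's +x, at the anvil)
- jaw (a joint): opening between anvil and sliding jaw in m: 0 = fully shut, 0.18 = fully open; slides with about 2 N friction along the caliper's x and stays where left
- jaw_handle (a point): black upright square post on the sliding jaw, 24 x 24 mm, 34 mm behind the jaw's face; this point is on its axis 63 mm above the worktop; post top at 80 mm, clear down to 35 mm
- tray: fixed low wooden tray, 222 (x) x 112 (y) x 20 mm high, walls and floor 6 mm; origin under its centre
- block1: loose white plastic spacer block (may be absent): base 76 mm long (its y) x 26 mm thick (its x) x 22 mm high, with an upright finger tab 26 (y) x 22 (x) mm in the middle of its top, reaching 56 mm above the underside; origin under its centre, z up
- block2: loose white plastic spacer block (may be absent): base 76 mm long (its y) x 32 mm thick (its x) x 22 mm high, with an upright finger tab 26 (y) x 22 (x) mm in the middle of its top, reaching 56 mm above the underside; origin under its centre, z up
- block3: loose white plastic spacer block (may be absent): base 76 mm long (its y) x 38 mm thick (its x) x 22 mm high, with an upright finger tab 26 (y) x 22 (x) mm in the middle of its top, reaching 56 mm above the underside; origin under its centre, z up
- block4: loose white plastic spacer block (may be absent): base 76 mm long (its y) x 44 mm thick (its x) x 22 mm high, with an upright finger tab 26 (y) x 22 (x) mm in the middle of its top, reaching 56 mm above the underside; origin under its centre, z up
- mug: white mug, 76 mm across, 88 mm high (leave it alone)
- jar: glass jar, 68 mm across, 90 mm high (leave it alone)
- screwdriver: screwdriver lying beyond the caliper (leave it alone)
- pepper_mill: dark wooden pepper mill, 165 mm high (leave it alone)
- bowl: blue bowl, 130 mm across (leave it alone)
- hammer: hammer lying on the worktop (leave it alone)
- screw_box: paper box, 100 x 70 x 40 mm (leave it alone)
Things that resemble listed ones, but are neither listed nor needed, are in the scene too. What is shaped like the block3 but green is not meant. Leave any pink look-alike of the tray alone.

How it is judged:
On the way, in this order (a step that is already met when the one before it is completed fails the run):
1. both carton flaps are folded up past upright (over 1.6 rad) (value of joint each of flap_a, flap_b above 1.6 rad), for 0.2 s.
2. all blocks stand in one row on the bed (30 mm from its centre line, square within 0.2 rad), pressed by jaw and anvil with over 2.5 N each for 0.3 s (x of block1 in the frame of anvil between -0.18 and 0 m and y of block1 in the frame of anvil between -0.03 and 0.03 m and z of block1 in the frame of anvil between -0.01 and 0.01 m and angle between the x axis of each of block1, block2, block3, block4 and the x axis of anvil, either way round below 0.2 rad and angle between each of block1, block2, block3, block4's own z axis and vertical below 0.12 rad and x of block2 in the frame of anvil between -0.18 and 0 m and y of block2 in the frame of anvil between -0.03 and 0.03 m and z of block2 in the frame of anvil between -0.01 and 0.01 m and x of block3 in the frame of anvil between -0.18 and 0 m and y of block3 in the frame of anvil between -0.03 and 0.03 m and z of block3 in the frame of anvil between -0.01 and 0.01 m and x of block4 in the frame of anvil between -0.18 and 0 m and y of block4 in the frame of anvil between -0.03 and 0.03 m and z of block4 in the frame of anvil between -0.01 and 0.01 m and (contact force between jaw_c0 and block1 above 2.5 N or contact force between jaw_c0 and block2 above 2.5 N or contact force between jaw_c0 and block3 above 2.5 N or contact force between jaw_c0 and block4 above 2.5 N) and (contact force between caliper_c0 and block1 above 2.5 N or contact force between caliper_c0 and block2 above 2.5 N or contact force between caliper_c0 and block3 above 2.5 N or contact force between caliper_c0 and block4 above 2.5 N)), for 0.3 s.
At the end, for the whole second after the job is handed in: every block stands upright and still on the tray's floor (origin within 100 mm along and 50 mm across of the tray's centre, tilt under 0.12 rad), and the caliper is shut (opening under 10 mm) (x of block1 in the frame of tray between -0.1 and 0.1 m and y of block1 in the frame of tray between -0.05 and 0.05 m and z of each of block1, block2, block3, block4 in the frame of tray below 0.016 m and angle between each of block1, block2, block3, block4's own z axis and vertical below 0.12 rad and linear speed of each of block1, block2, block3, block4 below 0.03 m/s and x of block2 in the frame of tray between -0.1 and 0.1 m and y of block2 in the frame of tray between -0.05 and 0.05 m and x of block3 in the frame of tray between -0.1 and 0.1 m and y of block3 in the frame of tray between -0.05 and 0.05 m and x of block4 in the frame of tray between -0.1 and 0.1 m and y of block4 in the frame of tray between -0.05 and 0.05 m and value of joint jaw below 0.01 m); the robot touches nothing.
It fails at once if one of the other things on the worktop is moved by more than 50 mm (distance of any of mug, jar, screwdriver, pepper_mill, bowl, hammer, screw_box from where it was at the start of the episode above 0.05 m).
Of block1, block2, block3, block4 only 2 to 3 are there at a start; the rules pass over those that are not, and their reading is None.
At some moment in a run one of block1, block2, block3, block4 may be knocked a few centimetres aside while the robot is not near it.
Once in a run the grip may slacken for a moment while it holds something.
It also fails if it takes over 210 s, if anything falls off the work surface, if the arm or the gripper's body presses on something with over 40 N, if the wrist force passes 120 N, or if a joint passes its speed limit or range.

## Working session

There is one attempt and no reset: what is moved stays moved. The work goes in short steps, Python scripts to look and compute and a tool call to move; the robot and the scene stay as the last step left them, time stands still between calls to the robot, and variables do not carry over. Pictures are saved under pics/ and viewed, at most 14 in all, crops included, and the job is handed in when it is done.

Besides the shell and the picture viewer there is one more tool, called after "Request:" as name([rows], argument=value, ...), one row to a line, values as JSON. play_rows: Moves the arm, as the interface text tells. Its arguments: {"type":"object","properties":{"motion":{"type":"array"},"grip_force":{"type":"number"}},"required":["motion"]}

```bash
ls; mkdir -p pics; cat > h.py <<'E'
import numpy as np, cv2
from station import get_obs, camera, workorder
def snap(name,tag):
    c=camera(name); np.savez(f'pics/{tag}.npz',**c)
    cv2.imwrite(f'pics/{tag}.png',cv2.resize(c['frame'][:,:,::-1],(800,600),interpolation=cv2.INTER_CUBIC)); return c
def world(c):
    K=c['camera_matrix'];T=c['T'];z=c['z_map'];v,u=np.mgrid[:z.shape[0],:z.shape[1]]
    p=np.stack([(u-K[0,2])/K[0,0]*z,-(v-K[1,2])/K[1,1]*z,-z],-1)
    return p@T[:3,:3].T+T[:3,3]
E
python3 - <<'E'
from h import *
for n in('scene','top'):
    c=snap(n,n+'0'); print(n,c['T'].round(3).tolist(),c['camera_matrix'].round(1).tolist(), (c['z_map']>0).mean())
    print({k:v for k,v in c.items() if k not in('frame','z_map','T','camera_matrix')})
print(get_obs())
E
```

```text
pics
scene [[0.729, -0.372, 0.575, 1.271], [0.685, 0.397, -0.611, -0.73], [-0.001, 0.839, 0.544, 0.779], [0.0, 0.0, 0.0, 1.0]] [[408.6, 0.0, 253.6], [0.0, 408.6, 194.2], [0.0, 0.0, 1.0]] 0.9958089192708334
{}
top [[-0.004, 0.999, -0.051, 0.443], [-1.0, -0.004, 0.004, 0.036], [0.004, 0.051, 0.999, 1.618], [0.0, 0.0, 0.0, 1.0]] [[467.6, 0.0, 255.4], [0.0, 467.6, 191.6], [0.0, 0.0, 1.0]] 0.995941162109375
{}
{'time_s': 0.1, 'qpos': array([-1.22457256e+00,  3.00432396e-01,  1.52146843e+00,  2.12400256e-05,
        1.32066573e+00, -6.66359570e-02]), 'joint_vel': array([ 0.00059703, -0.00189033, -0.00199005, -0.0005245 , -0.00075591,
       -0.00177144]), 'tau': array([ 2.03560347e-03, -5.32640505e+01, -3.53279185e+01,  7.09517626e-02,
        2.35345087e-02, -7.83254950e-05]), 'ee_pos': array([ 0.22059704, -0.50361807,  0.22395519]), 'eef_rot': array([-3.14062228e+00, -8.53772189e-05,  4.12854419e-01]), 'force': array([ 0.03131394,  0.6612974 , -0.30963643]), 'moment': array([-0.00851518,  0.03159227,  0.0060136 ]), 'grip_force': 0.0, 'grip_width': 0.0938148335906394}
```

View pics/top0.png

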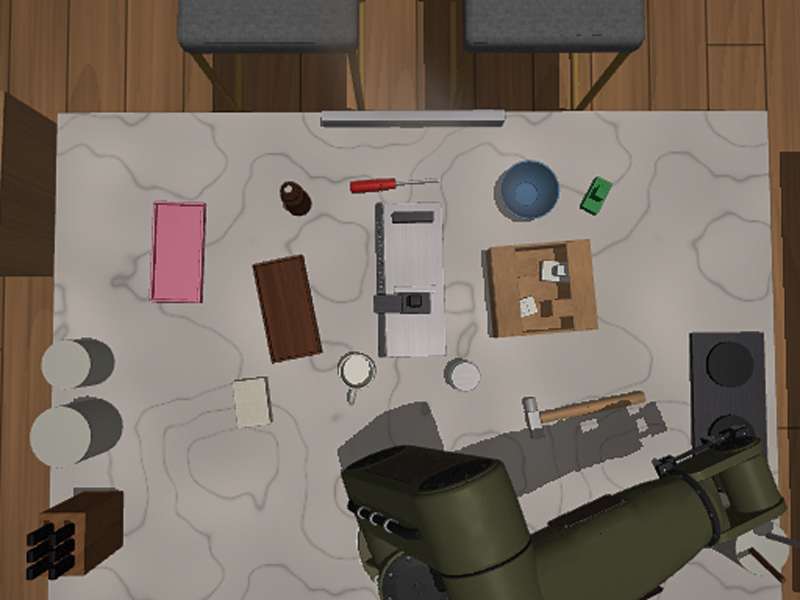

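View pics/scene0.png

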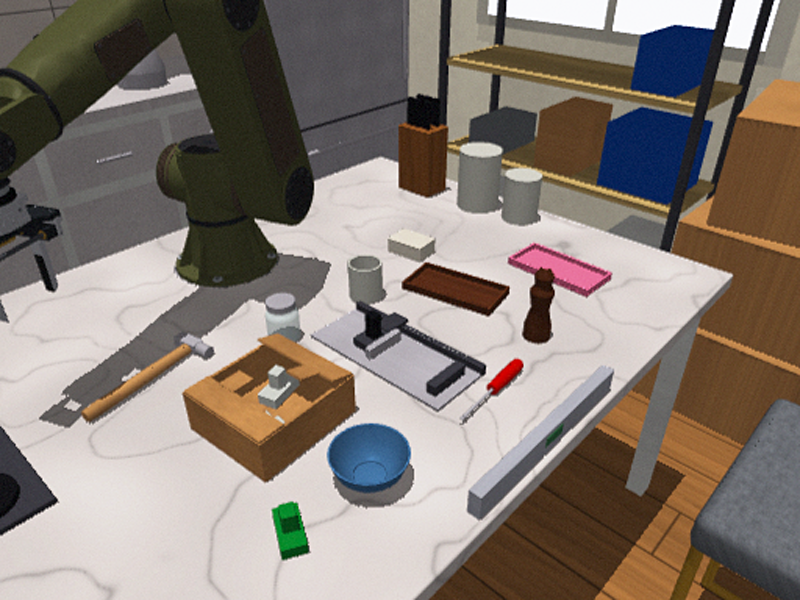

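The top view has the caliper at (410,280) px, with its anvil away from the robot, and the dark wooden tray at (287,308). The pink tray at (178,252) and the green block at (596,196) are the decoys. The carton is at (543,288), with white blocks showing between its flaps. Next I'll enlarge the carton and measure.

```bash
python3 - <<'E'
from h import *
c=np.load('pics/top0.npz'); f=c['frame'][:,:,::-1]; W=world(c)
r=slice(145,225); cc=slice(300,395)
a=cv2.resize(f[r,cc],None,fx=6,fy=6,interpolation=cv2.INTER_CUBIC)
z=np.clip(W[r,cc,2],0,0.13)/0.13*255
b=cv2.applyColorMap(cv2.resize(z.astype(np.uint8),None,fx=6,fy=6,interpolation=cv2.INTER_NEAREST),cv2.COLORMAP_JET)
cv2.imwrite('pics/carton.png',a); 
# height print
print('zmap mm (every 3 px)'); 
for v in range(148,222,3): print(v,' '.join('%3d'%(1000*W[v,u,2]) for u in range(306,390,3)))
def rect(m,n):
    m=m.astype(np.uint8); k,l,s,_=cv2.connectedComponentsWithStats(m); 
    i=1+np.argmax(s[1:,4]); p=W[l==i][:,:2].astype(np.float32)
    q=cv2.minAreaRect(p); print(n,len(p),np.round(q[0],4),np.round(q[1],4),round(q[2],2), W[l==i][:,2].mean().round(4))
v,u=np.mgrid[:384,:512]
def box(u0,u1,v0,v1): return (u>u0)&(u<u1)&(v>v0)&(v<v1)
Z=W[...,2]
rect(box(155,212,155,240)&(Z>.012)&(Z<.03),'tray')
rect(box(300,395,140,225)&(Z>.07),'carton')
rect(box(236,292,120,235)&(Z>.004)&(Z<.014),'bed')
rect(box(236,292,120,235)&(Z>.016),'caliper high')
rect(box(236,292,120,150)&(Z>.022),'anvil')
rect(box(252,292,170,210)&(Z>.065),'handle')
rect(box(250,292,120,150)&(Z>.026),'anvil2')
E
```

```text
zmap mm (every 3 px)
148  -1  -2  -4   5   0   0   8   0   1   3   0   2   4  -4   3 -12   0  -3  -1   3  -5  -3   4   2  -2  -2   0   2
151  -7   0  -1  -1   3  -1   4   2  -1   8 -11   2  -1   2   3   1  -3  -8   7   1  -3  -4  -1   6   0   0   3  -4
154   2   0  -6   1   1   5   6  -5  -2  -2   0  -5   3  -2   1  -5   1   5  82  86  83  83  87  84   4 -10   1  -2
157   1   4   2   2   1  85  91 100  80  82  79  78  86  73  77  54  50  45  43  88  81  85  87  82   5  -2   0  -1
160   1   2  41  84  89  93  97  96  18   8   7   6   9   3   6   3   8   7   6  91  84  89  86  87   3   0  -3  -3
163   0  -2  49  86  91  95  94  99   1   3   7   8   2  10   5  12   7   6   3  87  88  86  80  79  86   7  -1   0
166  -2   3  29  84  83  87  94  99  97 106 110 102 108   9   7   5  11  10   6  85  82  89  84  84  90   6   1  -5
169   4   1  25  92  87  91  94  99  96 104 102 105 110  10  34  26  32  60  23  84  87  87  83  86  87   1  -3   7
172   0   2  25  85  93  95  97  94 109 104 101 111 111  12 1617  24  26  63  62  62  89  86  90  79  86  -5   0  -5
175  -4  -1  15  83  86  84  97  9
[... 1527 characters left out ...]
 -3   5  -4   3  -2  -1  -1   1   1   9  -1   3  -7  -4   3  -2
217   5  -4   2   0   3   7   0   1  -2   0   8   2   4  -3   2   0  -4   1  -2   1   1   5   0  -2   2  13   0   2
220   2  -1   0  -2   0  -7   0  -7   2  -3  -4  -5  -2   0   3   2  -2   3  -3   4   4   0   1   1  -1  -1   3   1
tray 352 [0.507 0.277] [0.2216 0.1126] 11.47 0.019
carton 2292 [ 0.5375 -0.1691] [0.1924 0.424 ] 4.53 0.0944
bed 2439 [ 0.5753 -0.0016] [0.3546 0.1471] 3.62 0.0085
caliper high 913 [0.5681 0.017 ] [0.1289 0.3371] 89.01 0.0373
anvil 181 [ 7.07e-01 -3.00e-04] [0.023  0.0893] 0.86 0.0314
handle 56 [ 0.5201 -0.0033] [0.0232 0.0202] 89.81 0.0793
anvil2 171 [ 7.07e-01 -3.00e-04] [0.089  0.0225] 89.66 0.0317
```

View pics/carton.png

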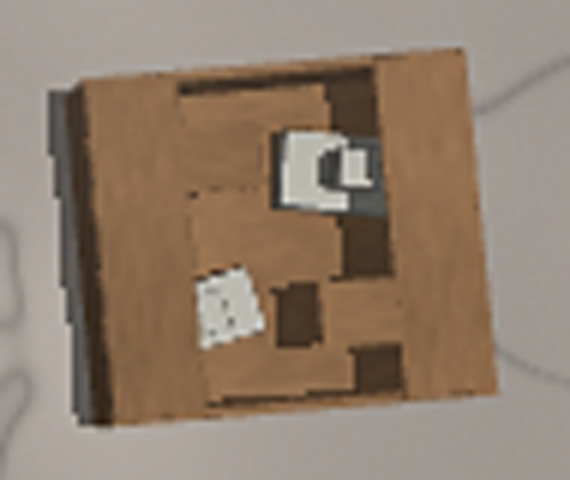

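Flap on the left (+y) is raised about 0.3 rad, with its tab at crop (220,155). The right flap is level, with its tab at crop (360,315). White blocks show at crop (325,170) and (230,310). Now fitting the carton frame, the tabs and the caliper.

```bash
cat >> h.py <<'E'
def plan(tx,ty,tz,yaw,o=None,steps=()):
    """shift fractions from the current (downward) pose to world target(s); turn about tool z = -(dyaw)"""
    o=o or get_obs(); p=np.array(o['ee_pos']); y0=o['eef_rot'][2]
    d=np.array([tx,ty,tz])-p; c,s=np.cos(y0),np.sin(y0)
    dy=(yaw-y0+np.pi)%(2*np.pi)-np.pi
    return [round(float(q),3) for q in [(c*d[0]+s*d[1])/.25,(s*d[0]-c*d[1])/.25,-d[2]/.25,-dy/2/np.pi]]
E
python3 - <<'E'
from h import *
c=np.load('pics/top0.npz'); W=world(c); Z=W[...,2]; ok=c['z_map']>0
v,u=np.mgrid[:384,:512]
box=lambda u0,u1,v0,v1:(u>u0)&(u<u1)&(v>v0)&(v<v1)&ok
def R(m,n):
    p=W[m][:,:2].astype(np.float32); q=cv2.minAreaRect(p); print(n,len(p),np.round(q[0],4),np.round(q[1],4),round(q[2],2)); return q
q=R(box(300,395,140,225)&(Z>.072)&(Z<.13),'carton')
q=R(box(362,392,140,225)&(Z>.07)&(Z<.13),'flap b+')
a=R(box(334,346,160,182)&(Z>.09)&(Z<.13),'tab a'); print(Z[box(338,343,166,177)&(Z>.08)].mean())
b=R(box(346,364,188,206)&(Z>.072)&(Z<.1),'tab b'); print(Z[box(350,363,194,200)&(Z>.07)].mean())
# beam line and bed right edge
for n,m,ax in(('beam',box(236,252,150,180)&(Z>.014),0),):
    p=W[m]; print(n,np.polyfit(p[:,0],p[:,1],1))
e=[W[r,np.where((box(262,300,0,384)&(Z>.004))[r])[0].max()] for r in range(135,222)]; e=np.array(e); print('bed edge',np.polyfit(e[:,0],e[:,1],1))
print('plan b', plan(0,0,0,0))
g=get_obs();print(g['ee_pos'],g['eef_rot'])
E
```

```text
carton 2278 [ 0.5458 -0.2741] [0.1924 0.2135] 4.53
flap b+ 946 [ 0.5518 -0.3512] [0.1921 0.0642] 2.23
tab a 98 [ 0.5878 -0.2409] [0.0265 0.0361] 89.82
0.11057435701324692
tab b 120 [ 0.5037 -0.3069] [0.0343 0.0364] 89.89
0.08707408957720925
beam [0.05372566 0.03734705]
bed edge [-0.0127311  -0.09631951]
plan b [0.0, -2.199, 0.896, 0.066]
[ 0.22059704 -0.50361807  0.22395519] [-3.14062228e+00 -8.53772189e-05  4.12854419e-01]
```

Request:
play_rows([
  [[0.7,-0.14,0,0,0,-0.197,0.064],[0.7,-0.14,0,0,0,-0.197,0.064],[0.7,-0.14,0,0,0,-0.197,0.064],[0.7,-0.14,0,0,0,-0.197,0.064],[0.7,-0.14,0,0,0,-0.197,0.064],[0.7,-0.14,0,0,0,-0.197,0.064],[0.7,-0.14,0,0,0,-0.197,0.064],[0.7,-0.14,0,0,0,-0.197,0.064],[0.7,-0.14,0,0,0,-0.197,0.064],[0.7,-0.14,0,0,0,-0.197,0.064]],
], grip_force=20)

```text
time_s: 1.1
ee_pos: [0.3668, -0.4014, 0.2242]
eef_rot: [-3.141, -0.0, 1.651]
force: [0.1, -0.2, -0.5]
grip_width: 0.0498
grip_force: 0.0
```

```bash
python3 -c "
from h import *
o=get_obs();print(o['ee_pos'],o['eef_rot'],o['grip_width'],o['time_s']);print(plan(.5035,-.307,.15,1.65),plan(.5035,-.307,.09,1.65))"
```

```text
[ 0.36683012 -0.40143196  0.22415151] [-3.14122265e+00 -4.82007789e-04  1.65101793e+00] 0.04975217888292647 1.1
[0.333, 0.575, 0.297, 0.0] [0.333, 0.575, 0.537, 0.0]
```

Request:
play_rows([
  [[0.333,0.575,0.15,0,0,0,0.064],[0.333,0.575,0.15,0,0,0,0.064],[0.333,0.575,0.15,0,0,0,0.064],[0.333,0.575,0.25,0,0,0,0.064],[0.333,0.575,0.3,0,0,0,0.064],[0.333,0.575,0.38,0,0,0,0.064],[0.333,0.575,0.46,0,0,0,0.064],[0.333,0.575,0.537,0,0,0,0.064],[0.333,0.575,0.537,0,0,0,0.064],[0.333,0.575,0.537,0,0,0,0.064]],
])

```text
time_s: 2.1
ee_pos: [0.5032, -0.3077, 0.0908]
eef_rot: [-3.142, 0.0, 1.649]
force: [0.7, 0.4, 0.4]
grip_width: 0.0499
grip_force: 0.0
```

Request:
play_rows([
  [[0,0,0,0,0,0,-1],[0,0,0,0,0,0,-1],[0,0,0,0,0,0,-1],[0,0,0,0,0,0,-1],[0,0,0,0,0,0,-1]],
])

```text
time_s: 2.6
ee_pos: [0.5027, -0.3074, 0.0909]
eef_rot: [-3.14, 0.0, 1.65]
force: [-9.5, -0.6, 4.2]
grip_width: 0.0354
grip_force: 20.0
```

Request:
play_rows([
  [[-0.006,0,-0.06,0,0,0,-1],[-0.024,0,-0.118,0,0,0,-1],[-0.053,0,-0.172,0,0,0,-1],[-0.092,0,-0.218,0,0,0,-1],[-0.14,0,-0.256,0,0,0,-1],[-0.14,0,-0.256,0,0,0,-1]],
], grip_force=30)

```text
time_s: 3.2
ee_pos: [0.5054, -0.3431, 0.1552]
eef_rot: [-3.14, -0.0, 1.649]
force: [-8.8, 2.5, 4.3]
grip_width: 0.0357
grip_force: 30.0
```

```bash
python3 -c "
from h import *
c=snap('scene','s1'); f=c['frame'][150:330,60:300,::-1]
cv2.imwrite('pics/s1c.png',cv2.resize(f,None,fx=3,fy=3,interpolation=cv2.INTER_CUBIC))"
```

```text
(no output)
```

View pics/s1c.png

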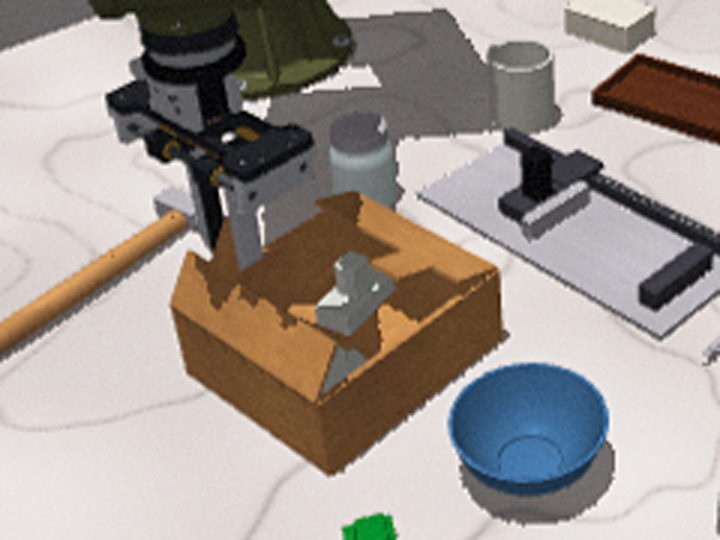

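The flap is following the gripper, at about 1 rad with its tab at (240,240). The arc continues.

Request:
play_rows([
  [[-0.054,0,-0.027,0,0,0,-1],[-0.112,0,-0.044,0,0,0,-1],[-0.173,0,-0.048,0,0,0,-1],[-0.233,0,-0.04,0,0,0,-1],[-0.291,0,-0.02,0,0,0,-1],[-0.33,0,0.002,0,0,0,-1],[-0.33,0,0.002,0,0,0,-1],[-0.33,0,0.002,0,0,0,0.064],[-0.33,0,0.002,0,0,0,0.064],[-0.33,0,0.002,0,0,0,0.064]],
])

```text
time_s: 4.25
ee_pos: [0.5131, -0.424, 0.154]
eef_rot: [3.141, 0.0, 1.651]
force: [0.4, 0.2, 0.0]
grip_width: 0.0495
grip_force: 0.0
```

Request:
play_rows([
  [[0,0,-0.1,0,0,0,0.064],[0,0,-0.25,0,0,0,0.064],[0,0,-0.25,0,0,0,0.064]],
])

```text
time_s: 4.55
ee_pos: [0.5142, -0.4249, 0.2218]
eef_rot: [3.136, 0.006, 1.651]
force: [0.7, -0.7, 0.1]
grip_width: 0.0502
grip_force: 0.0
```

```bash
python3 -c "
from h import *
o=get_obs();print(o['time_s'],o['ee_pos'],o['eef_rot']);print(plan(.5875,-.238,.18,1.65),plan(.5875,-.238,.116,1.65))
c=snap('scene','s2');W=world(c);ok=c['z_map']>0
import numpy as np
m=ok&(W[...,2]>.1)&(W[...,2]<.2)&(W[...,0]>.45)&(W[...,0]<.56)&(W[...,1]<-.38)&(W[...,1]>-.48)
p=W[m];print(len(p));
for lo in np.arange(.09,.2,.01):
    q=p[(p[:,2]>lo)&(p[:,2]<=lo+.01)]
    if len(q):print(lo.round(2),len(q),np.median(q,0).round(3))"
```

```text
4.55 [ 0.51423389 -0.42489543  0.22180029] [3.13604266 0.00576084 1.6510517 ]
[0.722, 0.352, 0.167, 0.0] [0.722, 0.352, 0.423, 0.0]
133
0.1 14 [ 0.519 -0.395  0.105]
0.11 15 [ 0.52  -0.398  0.115]
0.12 37 [ 0.529 -0.4    0.125]
0.13 11 [ 0.526 -0.408  0.137]
0.14 12 [ 0.528 -0.411  0.145]
0.15 15 [ 0.528 -0.414  0.155]
0.16 28 [ 0.513 -0.418  0.163]
0.19 1 [ 0.54  -0.413  0.2  ]
```

Request:
play_rows([
  [[0.729,0.352,0,0,0,0,0.064],[0.729,0.352,0,0,0,0,0.064],[0.729,0.352,0,0,0,0,0.064],[0.729,0.352,0,0,0,0,0.064],[0.729,0.352,0.15,0,0,0,0.064],[0.729,0.352,0.25,0,0,0,0.064],[0.729,0.352,0.34,0,0,0,0.064],[0.729,0.352,0.427,0,0,0,0.064],[0.729,0.352,0.427,0,0,0,0.064],[0.729,0.352,0.427,0,0,0,0.064]],
])

```text
time_s: 5.6
ee_pos: [0.586, -0.2353, 0.1094]
eef_rot: [-3.141, -0.001, 1.651]
force: [-0.1, 0.6, 0.7]
grip_width: 0.0498
grip_force: 0.0
```

Request:
play_rows([
  [[0,0,0,0,0,0,-1],[0,0,0,0,0,0,-1],[0,0,0,0,0,0,-1],[0,0,0,0,0,0,-1]],
])

```text
time_s: 6.0
ee_pos: [0.5868, -0.2358, 0.1103]
eef_rot: [3.139, 0.001, 1.651]
force: [6.2, -1.4, 1.1]
grip_width: 0.0351
grip_force: 30.0
```

Request:
play_rows([
  [[0.027,0,-0.057,0,0,0,-1],[0.064,0,-0.106,0,0,0,-1],[0.11,0,-0.146,0,0,0,-1],[0.162,0,-0.176,0,0,0,-1],[0.22,0,-0.195,0,0,0,-1],[0.28,0,-0.203,0,0,0,-1],[0.341,0,-0.198,0,0,0,-1],[0.399,0,-0.181,0,0,0,-1],[0.453,0,-0.153,0,0,0,-1],[0.453,0,-0.153,0,0,0,-1]],
])

```text
time_s: 7.0
ee_pos: [0.5784, -0.1203, 0.1508]
eef_rot: [3.136, -0.0, 1.652]
force: [-1.6, 10.6, 23.5]
grip_width: 0.0303
grip_force: 39.3
```

Request:
play_rows([
  [[0,0,0,0,0,0,-1],[0,0,0,0,0,0,0.064],[0,0,0,0,0,0,0.064],[0,0,-0.25,0,0,0,0.064],[0,0,-0.4,0,0,0,0.064],[0,0.2,-0.5,0,0,0,0.064],[0,0.4,-0.5,0,0,0,0.064],[0.2,0.4,-0.5,0,0,0,0.064],[0.4,0.4,-0.5,0,0,0,0.064],[0.5,0.4,-0.5,0,0,0,0.064]],
])

```text
time_s: 8.0
ee_pos: [0.6665, 0.0131, 0.2714]
eef_rot: [-3.139, -0.001, 1.652]
force: [0.0, -0.3, 0.2]
grip_width: 0.0501
grip_force: 0.0
```

```bash
python3 -c "
from h import *
o=get_obs();print(o['time_s'],o['ee_pos'],o['eef_rot'])
t=snap('top','t3');c=snap('scene','s3')
a=cv2.resize(t['frame'][135:230,295:400,::-1],None,fx=6,fy=6,interpolation=cv2.INTER_CUBIC)
cv2.imwrite('pics/t3c.png',a)"
```

```text
8.0 [0.66652093 0.01314613 0.27137539] [-3.13932321e+00 -5.18942282e-04  1.65246792e+00]
```

View pics/t3c.png

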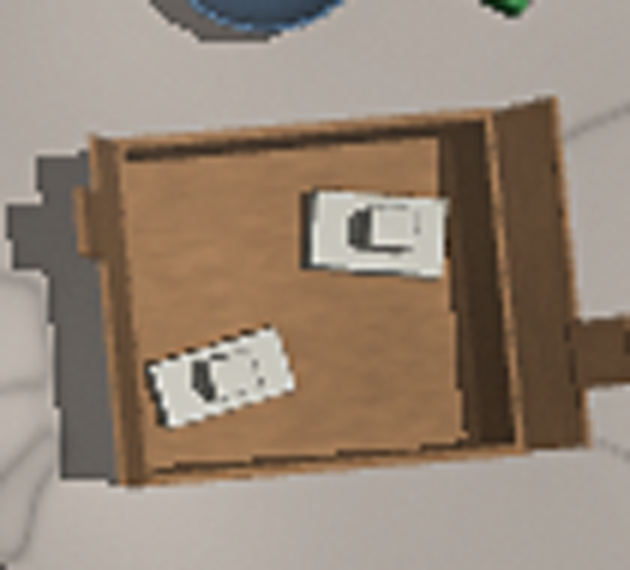

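Both flaps look folded back: the left tab is at (85,225) and the right flap at (540,280). There are two white blocks, centred near (378,235) and (222,378). Measuring them now.

```bash
cat >> h.py <<'E'
def blocks(c,u0,u1,v0,v1,zb,show=True):
    """white blobs -> world rect at base top height zb (base height 22 above floor)"""
    f=c['frame'].astype(int); K=c['camera_matrix'];T=c['T']
    m=((f.min(-1)>135)&(f.max(-1)-f.min(-1)<25)).astype(np.uint8); k=np.zeros_like(m);k[v0:v1,u0:u1]=1;m*=k
    cn,_=cv2.findContours(cv2.morphologyEx(m,cv2.MORPH_CLOSE,np.ones((3,3))),cv2.RETR_EXTERNAL,cv2.CHAIN_APPROX_NONE); out=[]
    for q in cn:
        if cv2.contourArea(q)<60: continue
        q=q.reshape(-1,2).astype(float)
        d=np.stack([(q[:,0]-K[0,2])/K[0,0],-(q[:,1]-K[1,2])/K[1,1],-np.ones(len(q))],-1)@T[:3,:3].T
        s=(zb-T[2,3])/d[:,2]; p=T[:3,3]+d*s[:,None]
        r=cv2.minAreaRect(p[:,:2].astype(np.float32)); (w,h),a=r[1],np.radians(r[2])
        if w>h: w,h,a=h,w,a+np.pi/2      # a: direction of thickness (block x)
        a=(a+np.pi/2)%np.pi-np.pi/2
        out.append((np.round(r[0],4),round(w+.0032,4),round(h+.0032,4),round(a,3)))
    return out
E
python3 - <<'E'
from h import *
t=dict(np.load('pics/t3.npz')); W=world(t); Z=W[...,2]
print(blocks(t,315,375,150,215,.028))
for i,(u0,u1,v0,v1) in enumerate([(345,370,166,184),(318,346,188,208)]):
    s=np.zeros(Z.shape,bool); s[v0:v1,u0:u1]=1
    m=s&(Z>.052)&(Z<.08)&(t['z_map']>0); print('tab',W[m].mean(0).round(4),m.sum())
for n in('t3','s3'):
  c=np.load(f'pics/{n}.npz');W=world(c);
  m=(c['z_map']>0)&(W[...,2]>.13)&(W[...,2]<.2)&(W[...,0]>.45)&(W[...,0]<.65)
  for lo,hi in((-.24,-.08),(-.5,-.35)):
    q=W[m&(W[...,1]>lo)&(W[...,1]<hi)]; 
    if len(q): 
        y=-(q[:,0]-.5458)*.0789+(q[:,1]+.2741)*.9969; print(n,len(q),np.median(y).round(4),np.median(q[:,2]).round(4),'ang',(np.pi/2+np.arctan2(abs(np.median(y))-.106,np.median(q[:,2])-.0845)).round(3))
E
```

```text
[(array([ 0.5035, -0.2301]), 0.0394, 0.0771, np.float64(0.294)), (array([ 0.5846, -0.3193]), 0.0456, 0.0767, np.float64(-0.071)), (array([ 0.6535, -0.2756]), 0.0273, 0.2054, np.float64(-0.004))]
tab [ 0.5846 -0.3183  0.0624] 50
tab [ 0.5041 -0.2246  0.0628] 58
t3 69 0.1288 0.1487 ang 1.911
t3 130 -0.134 0.1471 ang 1.991
s3 170 0.1309 0.1495 ang 1.937
s3 68 -0.1388 0.1549 ang 2.006
```

Flaps are at about 1.92 and 1.99 rad. The blocks are 38 mm at (.504,-.228), angle .294, and 44 mm at (.585,-.319), angle -.07. I'll fetch the 44 first, gripping across the tab's 22 mm so the wide gripper body clears the flaps.

Request:
play_rows([
  [[-0.6,-0.15,0,0,0,0.024,-0.064],[-0.6,-0.15,0,0,0,0.024,-0.064],[-0.6,-0.15,0,0,0,0.024,-0.064],[-0.6,-0.15,0,0,0,0.024,-0.064],[-0.6,-0.15,0,0,0,0.024,-0.064]],
], grip_force=45)

```text
time_s: 8.6
ee_pos: [0.6408, -0.1448, 0.2724]
eef_rot: [-3.141, -0.0, 1.496]
force: [-1.4, 0.6, 0.6]
grip_width: 0.0443
grip_force: 0.0
```

```bash
python3 -c "
from h import *
o=get_obs();print(o['ee_pos'],o['eef_rot']);print(plan(.5846,-.319,.15,1.5),plan(.5846,-.319,.051,1.5))"
```

```text
[ 0.64080987 -0.14484957  0.27236506] [-3.14085402e+00 -4.56716716e-05  1.49648647e+00]
[-0.711, -0.173, 0.489, -0.001] [-0.711, -0.173, 0.885, -0.001]
```

Request:
play_rows([
  [[-0.711,-0.173,0,0,0,0,-0.064],[-0.711,-0.173,0,0,0,0,-0.064],[-0.711,-0.173,0,0,0,0,-0.064],[-0.711,-0.173,0.1,0,0,0,-0.064],[-0.711,-0.173,0.3,0,0,0,-0.064],[-0.711,-0.173,0.5,0,0,0,-0.064],[-0.711,-0.173,0.6,0,0,0,-0.064],[-0.711,-0.173,0.7,0,0,0,-0.064],[-0.711,-0.173,0.75,0,0,0,-0.064],[-0.711,-0.173,0.75,0,0,0,-0.064]],
])

```text
time_s: 9.6
ee_pos: [0.5854, -0.3158, 0.0836]
eef_rot: [-3.139, -0.001, 1.501]
force: [0.5, 0.2, 0.6]
grip_width: 0.0439
grip_force: 0.0
```

```bash
python3 -c "
from h import *
o=get_obs();print(o['ee_pos'],o['eef_rot'],o['force']);print(plan(.5846,-.319,.052,1.5))"
```

```text
[ 0.58540769 -0.31579242  0.08362228] [-3.13909417e+00 -1.32884707e-03  1.50065502e+00] [0.45001024 0.17654253 0.56262579]
[-0.013, -0.002, 0.126, 0.0]
```

Request:
play_rows([
  [[-0.01,-0.002,0.07,0,0,0,-0.064],[-0.01,-0.002,0.126,0,0,0,-0.064],[-0.01,-0.002,0.126,0,0,0,-0.064],[-0.01,-0.002,0.126,0,0,0,-1],[-0.01,-0.002,0.126,0,0,0,-1],[-0.01,-0.002,0.126,0,0,0,-1],[-0.01,-0.002,0.126,0,0,0,-1]],
])

```text
time_s: 10.3
ee_pos: [0.5852, -0.3194, 0.0544]
eef_rot: [3.141, 0.0, 1.5]
force: [-0.3, -0.2, 3.6]
grip_width: 0.0216
grip_force: 45.0
```

Request:
play_rows([
  [[0,0,-0.1,0,0,0,-1],[0,0,-0.2,0,0,0,-1],[0,0,-0.4,0,0,0,-1],[0,0,-0.6,0,0,0,-1],[0,0,-0.75,0,0,0,-1],[0,0,-0.75,0,0,0,-1]],
])

```text
time_s: 10.9
ee_pos: [0.5862, -0.3199, 0.2478]
eef_rot: [3.133, 0.004, 1.5]
force: [-0.1, 0.2, -1.3]
grip_width: 0.0216
grip_force: 45.0
```

```bash
python3 -c "
from h import *
o=get_obs();print(o['ee_pos'],o['eef_rot'],o['force']);print(plan(.669,0,.235,1.571),plan(.669,0,.055,1.571))"
```

```text
[ 0.58616716 -0.31994907  0.2478164 ] [3.13307482 0.0044588  1.499864  ] [-0.12960698  0.16775765 -1.27793612]
[1.3, 0.24, 0.051, -0.011] [1.3, 0.24, 0.771, -0.011]
```

Request:
play_rows([
  [[0.9,0.166,0.02,0,0,-0.011,-1],[0.9,0.166,0.02,0,0,-0.011,-1],[0.9,0.166,0.02,0,0,-0.011,-1],[0.9,0.166,0.02,0,0,-0.011,-1],[0.9,0.166,0.02,0,0,-0.011,-1],[0.9,0.166,0.02,0,0,-0.011,-1]],
])

```text
time_s: 11.5
ee_pos: [0.6427, -0.0939, 0.235]
eef_rot: [-3.14, -0.001, 1.573]
force: [-0.4, -0.5, -2.2]
grip_width: 0.0225
grip_force: 4.5
```

```bash
python3 -c "
from h import *
o=get_obs();print(o['ee_pos'],o['eef_rot'],o['force'],o['grip_width']);print(plan(.669,0,.235,1.571),plan(.669,0,.065,1.571))"
```

```text
[ 0.64269412 -0.09388804  0.23502123] [-3.14025305e+00 -8.10000678e-04  1.57324864e+00] [-0.3523887  -0.52253672 -2.19412595] 0.022507514632865162
[0.375, 0.106, 0.0, 0.0] [0.375, 0.106, 0.68, 0.0]
```

The grip slackened to 4.5 N, so I'm holding still for a moment and checking.

Request:
play_rows([
  [[0.05,0,0.02,0,0,0,-1],[0.05,0,0.02,0,0,0,-1],[0.05,0,0.02,0,0,0,-1]],
], grip_force=60)

```text
time_s: 11.8
ee_pos: [0.642, -0.0859, 0.2308]
eef_rot: [-3.141, -0.0, 1.568]
force: [0.4, 0.3, -1.6]
grip_width: 0.0218
grip_force: 60.0
```

```bash
python3 -c "
from h import *
o=get_obs();print(o['ee_pos'],o['force'],o['grip_width'],o['grip_force'])
c=snap('scene','s4'); f=c['frame'][100:330,150:390,::-1]
cv2.imwrite('pics/s4c.png',cv2.resize(f,None,fx=2.5,fy=2.5,interpolation=cv2.INTER_CUBIC))"
```

```text
[ 0.64204383 -0.08592885  0.23075643] [ 0.35025612  0.26851041 -1.62300609] 0.0218338388865313 59.99705672264099
```

View pics/s4c.png

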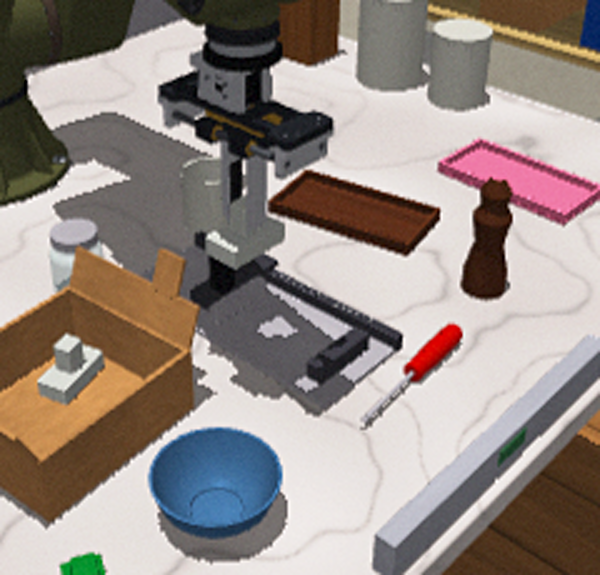

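The block is still held level at (245,245) and the grip has recovered. Continuing to the bed.

Request:
play_rows([
  [[0.344,0.108,0,0,0,0,-1],[0.344,0.108,0,0,0,0,-1],[0.344,0.108,0.1,0,0,0,-1],[0.344,0.108,0.25,0,0,0,-1],[0.344,0.108,0.4,0,0,0,-1],[0.344,0.108,0.55,0,0,0,-1],[0.344,0.108,0.61,0,0,0,-1],[0.344,0.108,0.61,0,0,0,-1],[0.344,0.108,0.61,0,0,0,-1]],
])

```text
time_s: 12.75
ee_pos: [0.6703, 0.0003, 0.0806]
eef_rot: [3.139, 0.0, 1.568]
force: [-0.0, 0.0, -0.8]
grip_width: 0.0213
grip_force: 60.0
```

```bash
python3 -c "
from h import *
o=get_obs();print(o['ee_pos'],o['eef_rot'],o['force']);print(plan(.669,0,.057,1.571))
c=snap('scene','s5'); f=c['frame'][150:290,190:350,::-1]
cv2.imwrite('pics/s5c.png',cv2.resize(f,None,fx=3.5,fy=3.5,interpolation=cv2.INTER_CUBIC))"
```

```text
[6.70349506e-01 2.55969878e-04 8.05766271e-02] [3.13936522e+00 1.32307178e-04 1.56843070e+00] [-0.03797517  0.00944042 -0.81103957]
[-0.001, -0.005, 0.094, -0.0]
```

View pics/s5c.png

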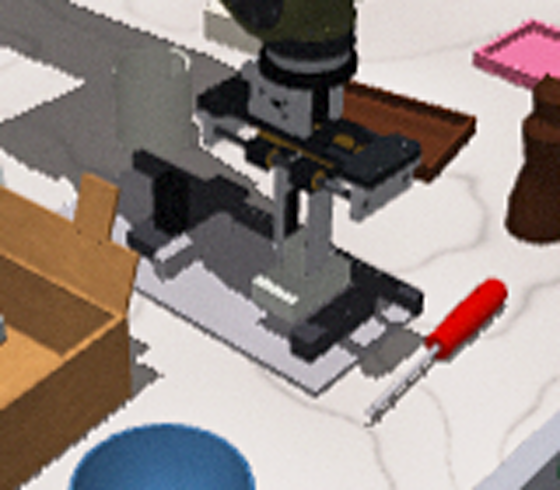

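Request:
play_rows([
  [[0,-0.012,0.03,0,0,0,-1],[0,-0.012,0.05,0,0,0,-1],[0,-0.012,0.065,0,0,0,-1],[0,-0.012,0.075,0,0,0,-1],[0,-0.012,0.085,0,0,0,-1],[0,-0.012,0.085,0,0,0,-1]],
])

```text
time_s: 13.4
ee_pos: [0.6664, 0.0007, 0.057]
eef_rot: [-3.141, -0.0, 1.569]
force: [0.3, 0.3, -1.7]
grip_width: 0.0217
grip_force: 60.0
```

Request:
play_rows([
  [[0,0,0.005,0,0,0,-1],[0,0,0.01,0,0,0,-1],[0,0,0.01,0,0,0,-1]],
])

```text
time_s: 13.7
ee_pos: [0.6668, 0.0007, 0.0564]
eef_rot: [3.141, 0.0, 1.569]
force: [-6.2, 0.3, 9.9]
grip_width: 0.0218
grip_force: 60.0
```

Request:
play_rows([
  [[0,0,-0.005,0,0,0,-0.2],[0,0,-0.005,0,0,0,-0.2],[0,0,-0.005,0,0,0,-0.2],[0,0,-0.1,0,0,0,-0.2],[0,0,-0.3,0,0,0,-0.2],[0,0,-0.5,0,0,0,-0.2],[0,0,-0.7,0,0,0,-0.1],[0,0,-0.75,0,0,0,-0.1]],
], grip_force=50)

```text
time_s: 14.5
ee_pos: [0.6677, 0.0007, 0.2491]
eef_rot: [3.133, 0.0, 1.569]
force: [0.6, 0.3, 0.4]
grip_width: 0.042
grip_force: 0.0
```

```bash
python3 -c "
from h import *
t=snap('top','t6');print(blocks(t,315,375,150,215,.028),blocks(t,245,300,120,215,.030))
o=get_obs();print(o['ee_pos'],o['eef_rot'],o['force']);print(plan(.504,-.229,.25,1.865),plan(.504,-.229,.08,1.865))"
```

```text
[(array([ 0.5035, -0.2301]), 0.0394, 0.0771, np.float64(0.294)), (array([ 0.6535, -0.2756]), 0.0273, 0.2054, np.float64(-0.004))] [(array([ 0.6084, -0.1039]), 0.0339, 0.3252, np.float64(1.562))]
[6.67644377e-01 6.23621736e-04 2.48120438e-01] [3.13384949e+00 3.49268165e-04 1.56887688e+00] [-0.03223957  0.30149671  1.05142988]
[-0.92, -0.653, -0.008, -0.047] [-0.92, -0.653, 0.672, -0.047]
```

Request:
play_rows([
  [[-0.92,-0.653,0,0,0,-0.047,-0.064],[-0.92,-0.653,0,0,0,-0.047,-0.064],[-0.92,-0.653,0,0,0,-0.047,-0.064],[-0.92,-0.653,0,0,0,-0.047,-0.064],[-0.92,-0.653,0,0,0,-0.047,-0.064],[-0.92,-0.653,0,0,0,-0.047,-0.064],[-0.92,-0.653,0.2,0,0,-0.047,-0.064],[-0.92,-0.653,0.4,0,0,-0.047,-0.064],[-0.92,-0.653,0.6,0,0,-0.047,-0.064],[-0.92,-0.653,0.65,0,0,-0.047,-0.064]],
])

```text
time_s: 15.55
ee_pos: [0.4999, -0.2276, 0.074]
eef_rot: [-3.135, -0.007, 1.864]
force: [0.2, 0.1, 0.4]
grip_width: 0.0444
grip_force: 0.0
```

```bash
python3 -c "
from h import *
o=get_obs();print(o['ee_pos'],o['eef_rot'],o['force']);print(plan(.504,-.229,.052,1.865))"
```

```text
[ 0.49986023 -0.2275844   0.07397069] [-3.13486705 -0.00673844  1.86397067] [0.24024377 0.0834674  0.37543577]
[-0.01, 0.014, 0.088, -0.0]
```

Request:
play_rows([
  [[-0.006,0.012,0.04,0,0,0,-0.064],[-0.006,0.012,0.06,0,0,0,-0.064],[-0.006,0.012,0.06,0,0,0,-0.064]],
])

```text
time_s: 15.85
ee_pos: [0.5068, -0.2298, 0.0659]
eef_rot: [3.14, 0.001, 1.864]
force: [0.4, 0.6, 0.7]
grip_width: 0.0439
grip_force: 0.0
```

```bash
python3 -c "
from h import *
o=get_obs();print(o['ee_pos'],o['eef_rot'],o['force']);print(plan(.504,-.229,.052,1.865))"
```

```text
[ 0.50677763 -0.22981597  0.06593683] [3.14049113e+00 1.10311167e-03 1.86442282e+00] [0.42545849 0.57727037 0.69183415]
[0.006, -0.01, 0.056, -0.0]
```

Request:
play_rows([
  [[0.003,-0.01,0.03,0,0,0,-0.064],[0.003,-0.01,0.055,0,0,0,-0.064],[0.003,-0.01,0.055,0,0,0,-0.064],[0.003,-0.01,0.055,0,0,0,-1],[0.003,-0.01,0.055,0,0,0,-1],[0.003,-0.01,0.055,0,0,0,-1],[0.003,-0.01,0.055,0,0,0,-1]],
])

```text
time_s: 16.55
ee_pos: [0.5036, -0.2296, 0.0514]
eef_rot: [3.141, 0.0, 1.864]
force: [0.2, -0.5, 1.2]
grip_width: 0.0215
grip_force: 50.0
```

Request:
play_rows([
  [[0,0,-0.1,0,0,0,-1],[0,0,-0.2,0,0,0,-1],[0,0,-0.4,0,0,0,-1],[0,0,-0.6,0,0,0,-1],[0,0,-0.76,0,0,0,-1],[0,0,-0.76,0,0,0,-1],[0,0,-0.76,0,0,0,-1]],
])

```text
time_s: 17.25
ee_pos: [0.5035, -0.2296, 0.2412]
eef_rot: [3.141, 0.0, 1.864]
force: [-0.1, -0.1, -1.2]
grip_width: 0.0219
grip_force: 50.0
```

```bash
python3 -c "
from h import *
o=get_obs();print(o['ee_pos'],o['eef_rot'],o['force']);print(plan(.622,0.0,.25,1.571),plan(.622,0,.08,1.571))
c=snap('scene','s7'); f=c['frame'][150:290,190:350,::-1]
cv2.imwrite('pics/s7c.png',cv2.resize(f,None,fx=3.5,fy=3.5,interpolation=cv2.INTER_CUBIC))"
```

```text
[ 0.50347099 -0.2295674   0.24124167] [3.14105752e+00 4.92956855e-04 1.86420914e+00] [-0.10379189 -0.07905591 -1.22520857]
[0.742, 0.719, -0.035, 0.047] [0.742, 0.719, 0.645, 0.047]
```

View pics/s7c.png

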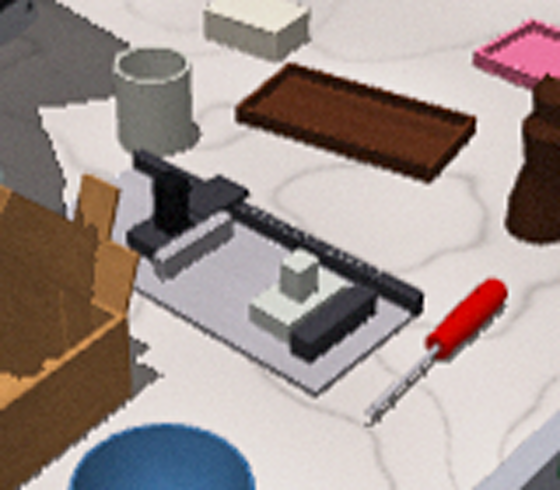

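The 44 block stands square by the anvil at (300,295). Bringing the 38 block beside it.

Request:
play_rows([
  [[0.744,0.711,0,0,0,0.047,-1],[0.744,0.711,0,0,0,0.047,-1],[0.744,0.711,0,0,0,0.047,-1],[0.744,0.711,0,0,0,0.047,-1],[0.744,0.711,0,0,0,0.047,-1],[0.744,0.711,0,0,0,0.047,-1],[0.744,0.711,0.2,0,0,0.047,-1],[0.744,0.711,0.4,0,0,0.047,-1],[0.744,0.711,0.55,0,0,0.047,-1],[0.744,0.711,0.55,0,0,0.047,-1]],
])

```text
time_s: 18.3
ee_pos: [0.6165, -0.0004, 0.097]
eef_rot: [-3.13, -0.001, 1.569]
force: [-0.6, -0.6, -0.5]
grip_width: 0.0214
grip_force: 50.0
```

Request:
play_rows([
  [[0,0,0.02,0,0,0,-1],[0,0,0.02,0,0,0,-1],[0,0,0.02,0,0,0,-1]],
])

```text
time_s: 18.6
ee_pos: [0.6206, -0.0003, 0.1006]
eef_rot: [3.139, 0.0, 1.569]
force: [-0.1, 0.2, -0.8]
grip_width: 0.0215
grip_force: 50.0
```

```bash
python3 -c "
from h import *
o=get_obs();print(o['ee_pos'],o['eef_rot'],o['force'],o['grip_width']);print(plan(.620,0.0,.0545,1.571))"
```

```text
[ 6.20635113e-01 -3.10313847e-04  1.00599249e-01] [3.13886287e+00 1.71913962e-04 1.56874031e+00] [-0.05855056  0.17332703 -0.78635906] 0.021524347583127507
[0.001, -0.003, 0.184, -0.0]
```

Settled; lowering slowly.

Request:
play_rows([
  [[0,-0.003,0.05,0,0,0,-1],[0,-0.003,0.1,0,0,0,-1],[0,-0.003,0.14,0,0,0,-1],[0,-0.003,0.165,0,0,0,-1],[0,-0.003,0.18,0,0,0,-1],[0,-0.003,0.186,0,0,0,-1],[0,-0.003,0.186,0,0,0,-1]],
])

```text
time_s: 19.3
ee_pos: [0.6193, -0.0001, 0.0534]
eef_rot: [3.141, 0.0, 1.569]
force: [-6.1, -0.3, 10.3]
grip_width: 0.0217
grip_force: 50.0
```

Request:
play_rows([
  [[0,0,0.002,0,0,0,-1],[0,0,0.002,0,0,0,-0.35],[0,0,0.002,0,0,0,-0.35],[0,0,0.002,0,0,0,-0.35],[0,0,-0.1,0,0,0,-0.35],[0,0,-0.3,0,0,0,-0.35],[0,0,-0.4,0,0,0,0],[0,0,-0.4,0,0,0,0]],
])

```text
time_s: 20.1
ee_pos: [0.6207, -0.0002, 0.1563]
eef_rot: [3.135, 0.0, 1.569]
force: [0.2, 0.1, 0.1]
grip_width: 0.0432
grip_force: 0.0
```

```bash
python3 -c "
from h import *
o=get_obs();print(o['ee_pos'],o['eef_rot'],o['force'],o['grip_width']);print(plan(.520,-.003,.17,1.571),plan(.520,-.003,.065,1.571))
c=snap('scene','s8'); f=c['frame'][150:290,190:350,::-1]
cv2.imwrite('pics/s8c.png',cv2.resize(f,None,fx=3.5,fy=3.5,interpolation=cv2.INTER_CUBIC))
W=world(c);Z=W[...,2]
m=(c['z_map']>0)&(Z>.05)&(Z<.1)&(abs(W[...,1])<.05)&(W[...,0]>.59)&(W[...,0]<.7)
print(cv2.connectedComponentsWithStats(m.astype(np.uint8))[2]); l=cv2.connectedComponents(m.astype(np.uint8))[1]
for i in range(1,l.max()+1):
  p=W[l==i]
  if len(p)>20:print(len(p),p.min(0).round(3),p.max(0).round(3),p.mean(0).round(3))"
```

```text
[ 6.20664951e-01 -1.90633794e-04  1.56303878e-01] [3.13503541e+00 3.75089179e-04 1.56892598e+00] [0.15866537 0.1286505  0.1082858 ] 0.043168987663432815
[-0.012, -0.403, -0.055, -0.0] [-0.012, -0.403, 0.365, -0.0]
[[     0      0    512    384 196462]
 [   258    215     11     10     71]
 [   270    221     11     11     75]]
71 [ 0.61  -0.014  0.05 ] [0.635 0.016 0.065] [ 0.623 -0.002  0.059]
75 [ 0.657 -0.013  0.05 ] [0.68  0.013 0.066] [ 0.671 -0.002  0.06 ]
```

View pics/s8c.png

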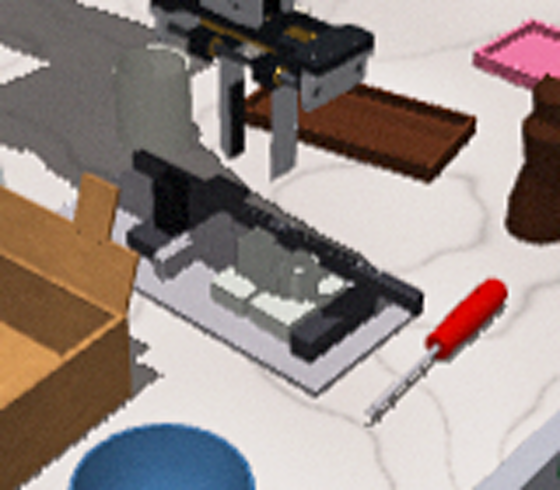

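Both blocks stand in the row at (265,255) and (300,285), with their tabs at x=.622 and .670. Next I'll grip the jaw post across y, which needs yaw 0.

Request:
play_rows([
  [[-0.012,-0.403,0,0,0,0.023,0.064],[-0.012,-0.403,0,0,0,0.046,0.064],[-0.012,-0.403,0,0,0,0.069,0.064],[-0.012,-0.403,0,0,0,0.092,0.064],[-0.012,-0.403,0,0,0,0.115,0.064],[-0.012,-0.403,0,0,0,0.138,0.064],[-0.012,-0.403,0,0,0,0.161,0.064],[-0.012,-0.403,0,0,0,0.184,0.064],[-0.012,-0.403,0,0,0,0.207,0.064],[-0.012,-0.403,0,0,0,0.23,0.064]],
])

```text
time_s: 21.15
ee_pos: [0.5177, -0.0029, 0.1505]
eef_rot: [-3.141, 0.003, 0.118]
force: [0.2, -0.2, -0.6]
grip_width: 0.0499
grip_force: 0.0
```

Request:
play_rows([
  [[0,0,0,0,0,0.02,0.064],[0,0,0.05,0,0,0.02,0.064],[0,0,0.05,0,0,0.02,0.064]],
])

```text
time_s: 21.45
ee_pos: [0.5172, -0.0029, 0.1369]
eef_rot: [-3.141, 0.004, 0.002]
force: [0.0, 0.0, 0.4]
grip_width: 0.0499
grip_force: 0.0
```

```bash
python3 -c "
from h import *
t=camera('scene');W=world(t);Z=W[...,2]
m=(t['z_map']>0)&(Z>.055)&(Z<.083)&(abs(W[...,1])<.04)&(W[...,0]>.49)&(W[...,0]<.55);p=W[m];print(len(p),p.min(0),p.max(0))
o=get_obs();print(o['ee_pos'],o['eef_rot'],o['force'],o['grip_width']);print(plan(.520,-.003,.066,0))"
```

```text
90 [ 0.50702602 -0.01879821  0.0550352 ] [0.53515915 0.00931518 0.08290711]
[ 0.51752517 -0.00286539  0.13781771] [-3.14131790e+00  3.18673524e-03  1.65994428e-03] [0.11266768 0.5167904  0.35738895] 0.04981920699265187
[0.01, 0.001, 0.287, 0.0]
```

Request:
play_rows([
  [[0.012,0.004,0.1,0,0,0,0.064],[0.012,0.004,0.2,0,0,0,0.064],[0.012,0.004,0.285,0,0,0,0.064],[0.012,0.004,0.285,0,0,0,0.064],[0.012,0.004,0.285,0,0,0,-1],[0.012,0.004,0.285,0,0,0,-1],[0.012,0.004,0.285,0,0,0,-1],[0.012,0.004,0.285,0,0,0,-1]],
], grip_force=50)

```text
time_s: 22.3
ee_pos: [0.5218, -0.002, 0.0695]
eef_rot: [-3.138, -0.002, -0.002]
force: [0.4, 11.3, 3.2]
grip_width: 0.0239
grip_force: 50.0
```

```bash
python3 -c "
from h import *
o=get_obs();print(o['ee_pos'],o['eef_rot'],o['force'],o['grip_width'],o['grip_force'],o['time_s'])"
```

```text
[ 0.52182605 -0.00198031  0.06945555] [-3.13802228e+00 -1.68916605e-03 -1.84284975e-03] [ 0.41568849 11.30552374  3.19365259] 0.023917110409589576 49.96458828449249 22.3
```

Request:
play_rows([
  [[0.03,-0.006,0,0,0,0,-1],[0.06,-0.006,0,0,0,0,-1],[0.09,-0.006,0,0,0,0,-1],[0.12,-0.006,0,0,0,0,-1],[0.15,-0.006,0,0,0,0,-1],[0.17,-0.006,0,0,0,0,-1],[0.17,-0.006,0,0,0,0,-1]],
])

```text
time_s: 23.0
ee_pos: [0.5651, -0.0012, 0.0695]
eef_rot: [-3.14, -0.002, -0.001]
force: [1.9, 11.5, 4.3]
grip_width: 0.0239
grip_force: 49.9
```

Request:
play_rows([
  [[0.01,0,0,0,0,0,-1],[0.02,0,0,0,0,0,-1],[0.03,0,0,0,0,0,-1],[0.03,0,0,0,0,0,-1]],
])

```text
time_s: 23.4
ee_pos: [0.5722, -0.0011, 0.0695]
eef_rot: [-3.14, -0.002, -0.001]
force: [0.2, 12.5, 5.3]
grip_width: 0.0235
grip_force: 49.9
```

Request:
play_rows([
  [[0.01,0,0,0,0,0,-1],[0.02,0,0,0,0,0,-1],[0.03,0,0,0,0,0,-1],[0.03,0,0,0,0,0,-1]],
])

```text
time_s: 23.8
ee_pos: [0.5796, -0.0009, 0.0695]
eef_rot: [-3.139, -0.002, -0.001]
force: [-0.9, 12.9, 5.1]
grip_width: 0.0237
grip_force: 49.9
```

Request:
play_rows([
  [[0.006,0,0,0,0,0,-1],[0.012,0,0,0,0,0,-1],[0.012,0,0,0,0,0,-1]],
])

```text
time_s: 24.1
ee_pos: [0.5817, -0.0009, 0.0695]
eef_rot: [-3.139, 0.001, -0.001]
force: [-7.7, 12.5, 10.6]
grip_width: 0.0236
grip_force: 50.0
```

Contact at x≈.581. Pressing a little more and holding.

Request:
play_rows([
  [[0.006,0,0,0,0,0,-1],[0.01,0,0,0,0,0,-1],[0.01,0,0,0,0,0,-1],[0.01,0,0,0,0,0,-1],[0.01,0,0,0,0,0,-1],[0.01,0,0,0,0,0,-1],[0.01,0,0,0,0,0,-1],[0.01,0,0,0,0,0,-1]],
])

```text
time_s: 24.9
ee_pos: [0.5822, -0.0009, 0.0694]
eef_rot: [-3.139, 0.006, -0.0]
force: [-25.8, 13.5, 21.5]
grip_width: 0.0236
grip_force: 50.0
```

```bash
python3 -c "
from h import *
o=get_obs();print(o['ee_pos'],o['force'])
c=snap('scene','s9'); f=c['frame'][150:290,190:350,::-1]
cv2.imwrite('pics/s9c.png',cv2.resize(f,None,fx=3.5,fy=3.5,interpolation=cv2.INTER_CUBIC))"
```

```text
[ 0.58218723 -0.00085634  0.06940856] [-25.84103429  13.50864296  21.47904348]
```

View pics/s9c.png

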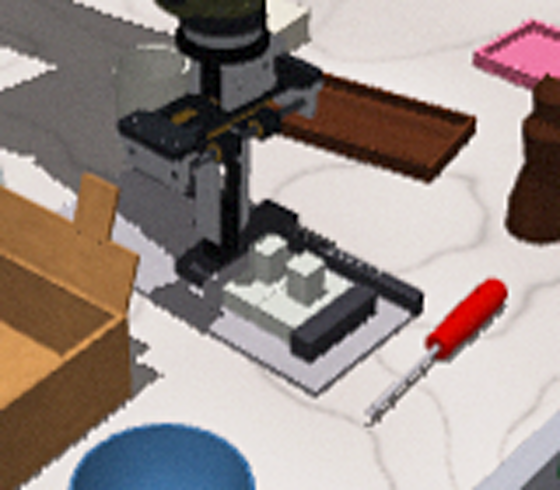

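The row is tight between jaw and anvil at 26 N. Drawing the jaw back.

Request:
play_rows([
  [[-0.04,0,0,0,0,0,-1],[-0.08,0,0,0,0,0,-1],[-0.12,0,0,0,0,0,-1],[-0.16,0,0,0,0,0,-1],[-0.2,0,0,0,0,0,-1],[-0.22,0,0,0,0,0,-1],[-0.22,0,0,0,0,0,-1],[-0.22,0,0,0,0,0,0.064],[-0.22,0,0,0,0,0,0.064],[-0.22,0,0,0,0,0,0.064]],
])

```text
time_s: 25.95
ee_pos: [0.5295, -0.0026, 0.0686]
eef_rot: [3.141, -0.0, -0.002]
force: [0.6, -0.9, 0.5]
grip_width: 0.0443
grip_force: 0.0
```

Request:
play_rows([
  [[0,0,-0.1,0,0,0,0.064],[0,0,-0.25,0,0,0,0.064],[0,0,-0.3,0,0,0,0.064],[0.2,0,-0.3,0,0,0,0.064],[0.35,0,-0.3,0,0,0,0.064],[0.35,0,-0.3,0,0,0,0.064],[0.35,0,-0.3,0,0,0,0.064]],
])

```text
time_s: 26.65
ee_pos: [0.6165, -0.0027, 0.1422]
eef_rot: [-3.142, 0.002, -0.002]
force: [-0.4, 0.2, 0.3]
grip_width: 0.0501
grip_force: 0.0
```

```bash
python3 -c "
from h import *
c=snap('scene','s10')
W=world(c);Z=W[...,2]
m=(c['z_map']>0)&(Z>.05)&(Z<.09)&(abs(W[...,1])<.08)&(W[...,0]>.45)&(W[...,0]<.7)
l=cv2.connectedComponents(m.astype(np.uint8))[1]
for i in range(1,l.max()+1):
  p=W[l==i]
  if len(p)>20:print(len(p),p.min(0).round(3),p.max(0).round(3),p.mean(0).round(3))
o=get_obs();print(o['ee_pos'],o['eef_rot'],o['force'],o['time_s'])"
```

```text
104 [ 0.516 -0.019  0.05 ] [0.542 0.01  0.081] [ 0.532 -0.007  0.068]
72 [ 0.623 -0.016  0.05 ] [0.645 0.014 0.065] [ 0.636 -0.002  0.059]
76 [ 0.661 -0.012  0.05 ] [0.687 0.016 0.065] [ 0.677 -0.     0.059]
[ 0.61615228 -0.00270728  0.14266916] [-3.14155099e+00  1.45905377e-03 -1.99818477e-03] [-0.37679408  0.72238318  0.76111184] 26.7
```

Request:
play_rows([
  [[0.072,-0.006,0,0,0,0,-0.064],[0.072,-0.006,0.12,0,0,0,-0.064],[0.072,-0.006,0.24,0,0,0,-0.064],[0.072,-0.006,0.32,0,0,0,-0.064],[0.072,-0.006,0.345,0,0,0,-0.064],[0.072,-0.006,0.345,0,0,0,-0.064],[0.072,-0.006,0.345,0,0,0,-1],[0.072,-0.006,0.345,0,0,0,-1],[0.072,-0.006,0.345,0,0,0,-1],[0.072,-0.006,0.345,0,0,0,-1]],
])

```text
time_s: 27.7
ee_pos: [0.6353, -0.0011, 0.0584]
eef_rot: [3.142, -0.002, -0.002]
force: [-2.4, -0.7, 6.7]
grip_width: 0.0259
grip_force: 50.0
```

Request:
play_rows([
  [[0,0,-0.04,0,0,0,-1],[0,0,-0.1,0,0,0,-1],[0,0,-0.25,0,0,0,-1],[0,0,-0.45,0,0,0,-1],[0,0,-0.45,0,0,0,-1],[0,0,-0.45,0,0,0,-1]],
])

```text
time_s: 28.3
ee_pos: [0.6353, -0.0012, 0.1718]
eef_rot: [3.141, -0.003, -0.002]
force: [0.1, 0.0, -1.1]
grip_width: 0.0259
grip_force: 50.0
```

```bash
python3 -c "
from h import *
o=get_obs();print(o['ee_pos'],o['eef_rot'],o['force'],o['time_s']);print(plan(.4727,.270,.17,.2))"
```

```text
[ 0.63526708 -0.0012085   0.17176526] [ 3.14142195e+00 -3.08689613e-03 -1.94982962e-03] [ 0.11344276  0.0365222  -1.07299493] 28.3
[-0.652, -1.084, 0.007, -0.032]
```

Request:
play_rows([
  [[-0.652,-0.98,0,0,0,-0.032,-1],[-0.652,-0.98,0,0,0,-0.032,-1],[-0.652,-0.98,0,0,0,-0.032,-1],[-0.652,-0.98,0,0,0,-0.032,-1],[-0.652,-0.98,0,0,0,-0.032,-1],[-0.652,-0.98,0,0,0,-0.032,-1],[-0.652,-0.98,0,0,0,-0.032,-1],[-0.652,-0.98,0,0,0,-0.032,-1]],
])

```text
time_s: 29.1
ee_pos: [0.4717, 0.2445, 0.1691]
eef_rot: [3.141, 0.001, 0.201]
force: [-0.5, -1.1, -1.1]
grip_width: 0.0257
grip_force: 50.0
```

```bash
python3 -c "
from h import *
o=get_obs();print(o['ee_pos'],o['eef_rot'],o['force'],o['grip_force']);print(plan(.4727,.270,.057,.2))"
```

```text
[0.47166244 0.24450743 0.16907986] [3.14113980e+00 1.28674600e-03 2.01011696e-01] [-0.52016343 -1.10282209 -1.14273706] 49.981014132499695
[0.024, -0.099, 0.448, 0.0]
```

Request:
play_rows([
  [[0.024,-0.099,0,0,0,0,-1],[0.024,-0.099,0.12,0,0,0,-1],[0.024,-0.099,0.24,0,0,0,-1],[0.024,-0.099,0.34,0,0,0,-1],[0.024,-0.099,0.4,0,0,0,-1],[0.024,-0.099,0.43,0,0,0,-1],[0.024,-0.099,0.44,0,0,0,-1],[0.024,-0.099,0.445,0,0,0,-1],[0.024,-0.099,0.445,0,0,0,-1]],
])

```text
time_s: 30.0
ee_pos: [0.4738, 0.2695, 0.0591]
eef_rot: [-3.141, -0.001, 0.199]
force: [0.1, 0.1, -1.3]
grip_width: 0.0259
grip_force: 50.0
```

Request:
play_rows([
  [[0,0,0.006,0,0,0,-1],[0,0,0.012,0,0,0,-1],[0,0,0.012,0,0,0,-1],[0,0,0.012,0,0,0,-1]],
])

```text
time_s: 30.4
ee_pos: [0.4737, 0.2698, 0.0564]
eef_rot: [-3.141, -0.001, 0.199]
force: [-2.4, -1.5, 7.1]
grip_width: 0.0257
grip_force: 50.0
```

Request:
play_rows([
  [[0,0,0,0,0,0,-0.064],[0,0,0,0,0,0,-0.064],[0,0,0,0,0,0,-0.064],[0,0,-0.1,0,0,0,-0.064],[0,0,-0.3,0,0,0,-0.064],[0,0,-0.4,0,0,0,-0.064],[0,0,-0.4,0,0,0,-0.064]],
])

```text
time_s: 31.1
ee_pos: [0.4746, 0.2703, 0.1592]
eef_rot: [-3.14, -0.006, 0.199]
force: [-0.3, 0.3, -0.5]
grip_width: 0.0443
grip_force: 0.0
```

```bash
python3 -c "
from h import *
c=snap('top','t11');W=world(c);Z=W[...,2]
c=snap('scene','s11');W=world(c);Z=W[...,2]
m=(c['z_map']>0)&(Z>.05)&(Z<.09)&(abs(W[...,1])<.08)&(W[...,0]>.6)&(W[...,0]<.72)
p=W[m];print(len(p),p.min(0).round(3),p.max(0).round(3),p.mean(0).round(3))
o=get_obs();print(o['ee_pos'],o['eef_rot'],o['force'],o['time_s']);print(plan(.675,0,.15,0))"
```

```text
79 [ 0.663 -0.013  0.05 ] [0.687 0.014 0.065] [ 0.677 -0.001  0.059]
[0.47319215 0.26953466 0.15518611] [-3.14156566e+00 -1.24252551e-04  1.99182292e-01] [-0.01734545  0.43586667 -0.78818953] 31.2
[0.578, 1.217, 0.021, 0.032]
```

Request:
play_rows([
  [[0.45,0.95,0,0,0,0.032,-0.064],[0.45,0.95,0,0,0,0.032,-0.064],[0.45,0.95,0,0,0,0.032,-0.064],[0.45,0.95,0,0,0,0.032,-0.064],[0.45,0.95,0,0,0,0.032,-0.064],[0.45,0.95,0,0,0,0.032,-0.064],[0.45,0.95,0,0,0,0.032,-0.064]],
])

```text
time_s: 31.9
ee_pos: [0.6305, 0.0575, 0.1533]
eef_rot: [3.142, 0.003, -0.004]
force: [0.0, -0.5, -0.5]
grip_width: 0.0441
grip_force: 0.0
```

```bash
python3 -c "
from h import *
o=get_obs();print(o['ee_pos'],o['eef_rot'],o['force'],o['time_s']);print(plan(.675,0,.057,0))"
```

```text
[0.63052451 0.05754936 0.15325603] [ 3.14150124e+00  2.98367852e-03 -4.41072985e-03] [ 0.0206631  -0.50578851 -0.53073289] 31.9
[0.179, 0.229, 0.385, -0.001]
```

Request:
play_rows([
  [[0.179,0.229,0,0,0,0,-0.064],[0.179,0.229,0,0,0,0,-0.064],[0.179,0.229,0.12,0,0,0,-0.064],[0.179,0.229,0.24,0,0,0,-0.064],[0.179,0.229,0.34,0,0,0,-0.064],[0.179,0.229,0.38,0,0,0,-0.064],[0.179,0.229,0.38,0,0,0,-0.064],[0.179,0.229,0.38,0,0,0,-0.064]],
])

```text
time_s: 32.7
ee_pos: [0.6755, 0.0025, 0.0616]
eef_rot: [-3.142, -0.001, -0.001]
force: [-0.0, 0.5, 0.0]
grip_width: 0.044
grip_force: 0.0
```

Request:
play_rows([
  [[0,0,0,0,0,0,-1],[0,0,0,0,0,0,-1],[0,0,0,0,0,0,-1],[0,0,0,0,0,0,-1]],
])

```text
time_s: 33.1
ee_pos: [0.6754, 0.0018, 0.0613]
eef_rot: [-3.142, -0.001, -0.002]
force: [-3.0, 1.1, 6.2]
grip_width: 0.0256
grip_force: 49.9
```

Request:
play_rows([
  [[0,0,-0.04,0,0,0,-1],[0,0,-0.1,0,0,0,-1],[0,0,-0.25,0,0,0,-1],[0,0,-0.45,0,0,0,-1],[0,0,-0.45,0,0,0,-1],[0,0,-0.45,0,0,0,-1]],
])

```text
time_s: 33.7
ee_pos: [0.6756, 0.0016, 0.1751]
eef_rot: [3.141, -0.003, -0.002]
force: [-0.1, 0.0, -2.9]
grip_width: 0.0252
grip_force: 49.9
```

```bash
python3 -c "
from h import *
o=get_obs();print(o['ee_pos'],o['eef_rot'],o['force'],o['time_s']);print(plan(.5413,.284,.17,.2))"
```

```text
[0.67561688 0.00164643 0.17506576] [ 3.14141589e+00 -3.05027583e-03 -2.01661379e-03] [-0.14695508  0.03849786 -2.86559351] 33.7
[-0.54, -1.128, 0.02, -0.032]
```

Request:
play_rows([
  [[-0.54,-0.98,0,0,0,-0.032,-1],[-0.54,-0.98,0,0,0,-0.032,-1],[-0.54,-0.98,0,0,0,-0.032,-1],[-0.54,-0.98,0,0,0,-0.032,-1],[-0.54,-0.98,0,0,0,-0.032,-1],[-0.54,-0.98,0,0,0,-0.032,-1],[-0.54,-0.98,0,0,0,-0.032,-1],[-0.54,-0.98,0,0,0,-0.032,-1]],
])

```text
time_s: 34.5
ee_pos: [0.5402, 0.247, 0.1722]
eef_rot: [3.141, 0.001, 0.2]
force: [0.4, -1.0, -1.3]
grip_width: 0.0255
grip_force: 49.9
```

```bash
python3 -c "
from h import *
o=get_obs();print(o['ee_pos'],o['eef_rot'],o['force'],o['grip_force']);print(plan(.5413,.284,.060,.2))
t=snap('top','t12');print(blocks(t,160,215,160,240,.028))"
```

```text
[0.54024589 0.24702341 0.17215634] [3.14115610e+00 1.48883060e-03 2.00290859e-01] [ 0.4351412  -0.97741074 -1.25082049] 49.919596910476685
[0.034, -0.144, 0.449, 0.0]
[(array([0.5204, 0.21  ]), 0.0817, 0.2284, np.float64(-1.57))]
```

```bash
python3 -c "
from h import *
c=snap('scene','s12');W=world(c);Z=W[...,2]
m=(c['z_map']>0)&(Z>.045)&(Z<.075)&(abs(W[...,1]-.277)<.1)&(W[...,0]>.38)&(W[...,0]<.63)
l=cv2.connectedComponents(m.astype(np.uint8))[1]
for i in range(1,l.max()+1):
  p=W[l==i]
  if len(p)>8:print(len(p),p.min(0).round(3),p.max(0).round(3),p.mean(0).round(3))"
```

```text
51 [0.46  0.252 0.045] [0.487 0.281 0.062] [0.475 0.264 0.056]
```

Request:
play_rows([
  [[0.034,-0.144,0,0,0,0,-1],[0.034,-0.144,0.12,0,0,0,-1],[0.034,-0.144,0.24,0,0,0,-1],[0.034,-0.144,0.24,0,0,0,-1]],
])

```text
time_s: 35.0
ee_pos: [0.5406, 0.2821, 0.1088]
eef_rot: [3.14, 0.007, 0.198]
force: [-0.1, 0.4, -1.6]
grip_width: 0.0249
grip_force: 49.9
```

Request:
play_rows([
  [[0,0,0.08,0,0,0,-1],[0,0,0.15,0,0,0,-1],[0,0,0.185,0,0,0,-1],[0,0,0.195,0,0,0,-1],[0,0,0.195,0,0,0,-1],[0,0,0.195,0,0,0,-1]],
])

```text
time_s: 35.6
ee_pos: [0.5424, 0.284, 0.0653]
eef_rot: [-3.141, -0.001, 0.199]
force: [-0.3, -0.5, -1.0]
grip_width: 0.0254
grip_force: 49.9
```

Request:
play_rows([
  [[0,0,0.015,0,0,0,-1],[0,0,0.024,0,0,0,-1],[0,0,0.024,0,0,0,-1],[0,0,0.024,0,0,0,-1]],
])

```text
time_s: 36.0
ee_pos: [0.5423, 0.2841, 0.0593]
eef_rot: [-3.141, -0.001, 0.199]
force: [-3.5, -0.1, 8.4]
grip_width: 0.0256
grip_force: 50.0
```

Request:
play_rows([
  [[0,0,0,0,0,0,-0.064],[0,0,0,0,0,0,-0.064],[0,0,0,0,0,0,-0.064],[0,0,-0.1,0,0,0,-0.064],[0,0,-0.3,0,0,0,-0.064],[0,0,-0.4,0,0,0,-0.064],[0,0,-0.4,0,0,0,-0.064]],
])

```text
time_s: 36.7
ee_pos: [0.5432, 0.2846, 0.1624]
eef_rot: [-3.14, -0.006, 0.199]
force: [-0.2, -0.1, -0.4]
grip_width: 0.044
grip_force: 0.0
```

```bash
python3 -c "
from h import *
o=get_obs();print(o['ee_pos'],o['eef_rot'],o['force'],o['time_s']);print(plan(.531,-.005,.15,0))"
```

```text
[0.5432371  0.28460836 0.16237019] [-3.1400977  -0.00645323  0.19925754] [-0.18205991 -0.08269121 -0.36838626] 36.7
[-0.277, 1.126, 0.049, 0.032]
```

Request:
play_rows([
  [[-0.26,0.95,0,0,0,0.032,0.064],[-0.26,0.95,0,0,0,0.032,0.064],[-0.26,0.95,0,0,0,0.032,0.064],[-0.26,0.95,0,0,0,0.032,0.064],[-0.26,0.95,0,0,0,0.032,0.064],[-0.26,0.95,0,0,0,0.032,0.064],[-0.26,0.95,0,0,0,0.032,0.064]],
])

```text
time_s: 37.4
ee_pos: [0.5249, 0.0376, 0.1574]
eef_rot: [-3.141, 0.001, -0.004]
force: [0.2, -0.2, 0.4]
grip_width: 0.0499
grip_force: 0.0
```

```bash
python3 -c "
from h import *
c=snap('scene','s13');W=world(c);Z=W[...,2]
m=(c['z_map']>0)&(Z>.05)&(Z<.083)&(abs(W[...,1])<.03)&(W[...,0]>.45)&(W[...,0]<.7)
p=W[m];print(len(p),p.min(0).round(3),p.max(0).round(3))
o=get_obs();print(o['ee_pos'],o['eef_rot'],o['force'],o['time_s']);print(plan(.530,-.003,.067,0))"
```

```text
108 [ 0.515 -0.017  0.05 ] [0.543 0.01  0.081]
[0.5249946  0.03856925 0.15753777] [-3.14140807e+00  9.22813707e-04 -2.25696522e-03] [0.98213394 0.57812341 0.41775359] 37.45
[0.02, 0.166, 0.362, -0.0]
```

Request:
play_rows([
  [[0.02,0.166,0,0,0,0,0.064],[0.02,0.166,0.05,0,0,0,0.064],[0.02,0.166,0.2,0,0,0,0.064],[0.02,0.166,0.33,0,0,0,0.064],[0.02,0.166,0.36,0,0,0,0.064],[0.02,0.166,0.36,0,0,0,0.064],[0.02,0.166,0.36,0,0,0,-1],[0.02,0.166,0.36,0,0,0,-1],[0.02,0.166,0.36,0,0,0,-1],[0.02,0.166,0.36,0,0,0,-1]],
])

```text
time_s: 38.45
ee_pos: [0.5306, -0.0017, 0.0692]
eef_rot: [-3.139, -0.002, -0.002]
force: [-0.1, 5.2, 4.5]
grip_width: 0.0238
grip_force: 50.0
```

Request:
play_rows([
  [[0.06,0,0,0,0,0,-1],[0.12,0,0,0,0,0,-1],[0.18,0,0,0,0,0,-1],[0.24,0,0,0,0,0,-1],[0.3,0,0,0,0,0,-1],[0.36,0,0,0,0,0,-1],[0.42,0,0,0,0,0,-1],[0.46,0,0,0,0,0,-1],[0.46,0,0,0,0,0,-1]],
])

```text
time_s: 39.35
ee_pos: [0.6464, 0.0002, 0.0692]
eef_rot: [-3.137, -0.002, 0.0]
force: [1.7, 23.1, 5.1]
grip_width: 0.0239
grip_force: 49.9
```

Request:
play_rows([
  [[0.015,-0.012,0,0,0,0,-1],[0.03,-0.014,0,0,0,0,-1],[0.045,-0.016,0,0,0,0,-1],[0.055,-0.016,0,0,0,0,-1],[0.065,-0.016,0,0,0,0,-1],[0.065,-0.016,0,0,0,0,-1]],
])

```text
time_s: 39.95
ee_pos: [0.6621, 0.0007, 0.0692]
eef_rot: [-3.141, -0.002, -0.002]
force: [1.1, 2.9, 5.2]
grip_width: 0.0237
grip_force: 50.0
```

Request:
play_rows([
  [[0.006,0,0,0,0,0,-1],[0.01,0,0,0,0,0,-1],[0.01,0,0,0,0,0,-1]],
])

```text
time_s: 40.25
ee_pos: [0.6644, 0.0007, 0.0692]
eef_rot: [-3.141, -0.002, -0.002]
force: [-0.5, 3.4, 5.6]
grip_width: 0.0239
grip_force: 50.0
```

Pressing a touch further until resistance, then releasing, retreating and looking.

Request:
play_rows([
  [[0.006,0,0,0,0,0,-1],[0.012,0,0,0,0,0,-1],[0.012,0,0,0,0,0,-1],[0.006,0,0,0,0,0,-1],[0.006,0,0,0,0,0,0.064],[0.006,0,0,0,0,0,0.064],[0.006,0,0,0,0,0,0.064],[0.006,0,-0.1,0,0,0,0.064],[0.006,0,-0.3,0,0,0,0.064],[0.006,0,-0.5,0,0,0,0.064]],
])

```text
time_s: 41.25
ee_pos: [0.6649, 0.0004, 0.194]
eef_rot: [-3.142, 0.002, -0.002]
force: [-0.0, 0.7, 0.2]
grip_width: 0.0499
grip_force: 0.0
```

Request:
play_rows([
  [[-0.2,0.2,-0.2,0,0,0,0.064],[-0.4,0.4,-0.2,0,0,0,0.064],[-0.6,0.6,-0.2,0,0,0,0.064],[-0.6,0.7,-0.2,0,0,0,0.064],[-0.6,0.7,-0.2,0,0,0,0.064]],
])

```text
time_s: 41.75
ee_pos: [0.5134, -0.1758, 0.2437]
eef_rot: [3.141, -0.0, -0.002]
force: [0.8, -1.4, 0.8]
grip_width: 0.0502
grip_force: 0.0
```

```bash
python3 -c "
from h import *
c=snap('scene','s14');W=world(c);Z=W[...,2]
m=(c['z_map']>0)&(Z>.05)&(Z<.083)&(abs(W[...,1])<.03)&(W[...,0]>.6)&(W[...,0]<.7)
p=W[m];print(len(p),p.min(0).round(3),p.max(0).round(3))
f=c['frame'][110:290,190:400,::-1]
cv2.imwrite('pics/s14c.png',cv2.resize(f,None,fx=3.3,fy=3.3,interpolation=cv2.INTER_CUBIC))
m=(c['z_map']>0)&(Z>.045)&(Z<.075)&(abs(W[...,1]-.277)<.1)&(W[...,0]>.38)&(W[...,0]<.63)
l=cv2.connectedComponents(m.astype(np.uint8))[1]
for i in range(1,l.max()+1):
  p=W[l==i]
  if len(p)>8:print(len(p),p.min(0).round(3),p.max(0).round(3),p.mean(0).round(3))
o=get_obs();print(o['ee_pos'],o['force'],o['time_s'])"
```

```text
122 [ 0.65  -0.016  0.05 ] [0.677 0.011 0.081]
49 [0.462 0.253 0.046] [0.488 0.284 0.064] [0.475 0.264 0.056]
51 [0.529 0.266 0.046] [0.555 0.299 0.063] [0.543 0.279 0.056]
[ 0.51134335 -0.17979981  0.24418773] [-2.40377493 -3.46945024  0.50700911] 41.8
```

View pics/s14c.png

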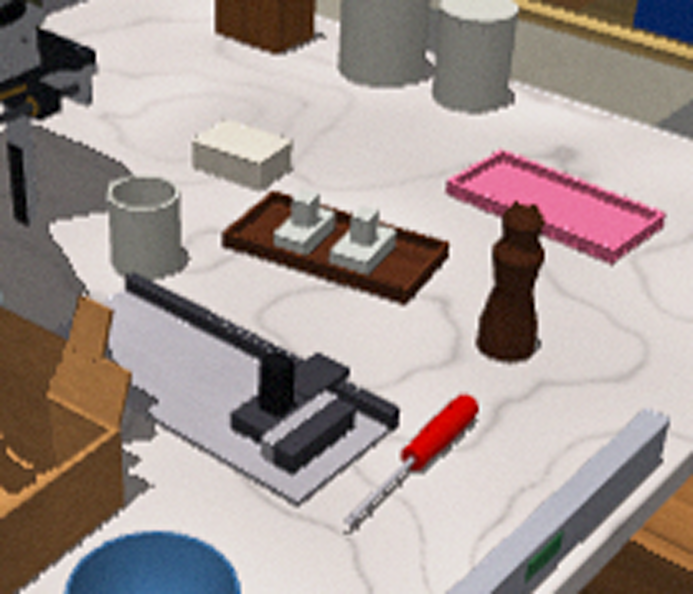

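Both blocks stand in the tray at (305,225) and (362,242), and the caliper is shut at (300,420). After a short settle I'll hand in.

Request:
play_rows([
  [[0,0,0,0,0,0,0.064],[0,0,0,0,0,0,0.064],[0,0,0,0,0,0,0.064],[0,0,0,0,0,0,0.064]],
])

```text
time_s: 42.2
ee_pos: [0.5155, -0.1733, 0.2429]
eef_rot: [-3.141, 0.0, -0.0]
force: [0.1, -0.7, -0.3]
grip_width: 0.0499
grip_force: 0.0
```

```bash
python3 -c "
from h import *
o=get_obs();print(o['ee_pos'],o['force'],abs(o['joint_vel']).max())
if np.linalg.norm(o['force'])<2.5: print(workorder.hand_in())"
```

```text
[ 0.51551447 -0.17331518  0.24288279] [ 0.05841231 -0.69663859 -0.30248   ] 0.003479121991353354
the job is handed in; nothing more can be done
None
```

I handed the job in at about 42 s, with no verdict returned: both flaps are folded past upright (about 1.9 and 2.0 rad), the two blocks (38 and 44 mm) were pinched in the caliper at about 26 N and now stand in the wooden tray, and the caliper reads shut to within 2 mm on camera.

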